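# Sort the jam portions back onto their boards

### The arm

A 6-joint arm with a two-finger parallel gripper is mounted at the origin on a cart in front of the work surface, level with it; the furniture and walls round the work are solid. World frame = base frame: x ahead of the robot, y to its left, z up, the work surface at z = 0. Lengths are in m, angles in degrees, forces in N, time in s.
With the tool pointing down it reaches from about 0.275 to 0.75 m from the base axis. Payload 10.2 kg.
Tool frame: the origin (TCP) lies midway between the tips of the shut fingers; the grasp point (between the pads) lies 19 mm behind it; z points along the fingers, y is the line along which they close (so a half turn about z gives the same grasp; the last joint's range is limited). The gripper opens to 85 mm and grips with 20 to 120 N. Pads are 22 mm wide; open, the fingers measure 114 mm over their backs; the gripper's body (76 mm by 85 mm) begins 54 mm behind the grasp point. The pads swing forward as they close: fully open they stand 13 mm farther back than shut.
Start: joints at [61.341, 17.928, 85.812, -0, 76.261, -12.8], TCP at [0.143, 0.505, 0.195] pointing down, gripper open.
Joint ranges: [-168.41, 168.41], [-55.51, 124.54], [10.69, 146.95], [-70.63, 250.63], [1, 178], [-165.06, 165.06]. Speed limits (degrees/s): [136.94, 136.94, 172.46, 180, 180, 180].

### API

Orientations are given as [roll, pitch, yaw] about the fixed x, y, z axes, in that order (R = Rz(yaw) Ry(pitch) Rx(roll)).
In Python, from station import get_obs, camera, finish_job, boxes_of, mark_of gives the robot as it stands.
- The arm moves only by the tool play_rows, never from a script. Its arguments are lists of equal length, an entry for each row: "linear": the shift along the tool's x, y, z in parts of the range, where 1.0 means 600 mm, a list of three; "rotation": the turn, a rotation vector about the tool's x, y, z in parts of the range, where 1.0 means pi rad, a list of three. In form: {"linear": [[dx, dy, dz], ...], "rotation": [[wx, wy, wz], ...]}. A call has 1 to 12 rows; each row is the pose to reach, as a shift and turn from the pose commanded when the call began, along the tool's axes at that moment; what a row does not reach only later rows make up. A row lasts 1/10 s, in which the tool goes at most 50 mm and 8.59 degrees, less where a joint would pass 70% of its speed; a pose out of reach is approached as far as the arm can. Shift and turn numbers lie between -1 and 1, and a call with a number outside is refused. A call with a gripper value outside its range is refused whole. "claw" is the finger opening in mm, from 0 to 85.4, set as the call begins (left out, the last holds). The fingers move at their own pace and stop on an object; the grip force is fixed at half the most. Time passes only in rows, so rows that repeat a pose let the fingers close. It gives the time, the measured TCP pose, the force, the opening and the grip force at its end, in the units of the state.
- get_obs(): the state, without advancing time (a new reading comes with each control period).
- camera(name): name is "scene" or "top" or "wrist"; returns a dict with "pixels" (384x512x3 uint8, red, green, blue), "fx", "fy", "cx", "cy" (pixels), "k1" (the pictures are not rectified: a ray, as slopes to the right and down, at radius r is drawn at 1 + k1 r^2 times it, then the intrinsics apply), "rvec" (rotation vector, rad) and "tvec" (3), from world to camera coordinates, as OpenCV has them. Camera axes: x right, y down, z forward; pixel columns grow to the right and rows downward; lengths in m; the calibration is good to about 2 mm. A picture is of the moment at which its call begins. There is no depth.
- finish_job(): hands the job in; it is judged then, once.
Trained networks look in the newest picture that a camera, given by its name, has taken for a name from the list of things; names that differ only in an ending like _2 or _b are one class to them, and where a whole thing is asked for, a point or a joint stands for the part that bears it (a point fixed in the world has none). Each returns a list of dicts, best first, with "score" (0 to 1); they miss things now and then, are a little off and sometimes report something else, mostly with a low value. They report only what shows in the picture. A call takes as long as a camera call.
- boxes_of(name, camera): "extent" ([left, top, right, bottom] in pixels, round what is visible of it).
- mark_of(name, camera): "location" ([column, row] in pixels: a listed point, or the origin of a listed thing).
The state is a dict: "time_s": time; "q": joint angles; "qvel": joint speeds; "joint_torque": joint torques, N m; "tcp_pos": TCP position; "tcp_rot": TCP orientation; "contact_force": force on the tool from outside, world axes, zero at the start; "torque": the same for the moment, N m; "opening": finger opening in m; "grip_force": force on a finger pad.
Only numpy, scipy, OpenCV 4.12 (cv2) and the standard library are available. Lean on these libraries where they do the work, as an engineer would, in place of code of your own. Each camera call takes 0.05 s, during which the arm holds its last target. There are 200 camera calls.

### The job

Sort the jam portions so that each of the three wooden boards carries one kind only, with a cup standing upright down in each of its two round recesses: the stray purple cup that stands beside a red one goes over to the board with the lone purple cup, the loose red cup takes the place it leaves, and the two loose orange cups go on the empty board. Leave the red cup and the purple cup that are already on their own boards in place, and do not shift the mug.

Things in the scene. Friction and masses are not known exactly. Their poses are not given: they have to be found in the camera images.
- board_purple: oak jam board, fixed, 166 x 84 mm (own x, y), top 23 mm above the worktop; origin on the worktop under its centre, z up. Two round recesses 59 mm wide, 12 mm deep, at own x = +36 and -36 mm, y = 0: a cup stands on their floor 11 mm above the worktop, 15 mm proud of the board. All three look alike; this one, for purple, starts with one purple cup alone.
- board_red: oak jam board, fixed, 166 x 84 mm (own x, y), top 23 mm above the worktop; origin on the worktop under its centre, z up. Two round recesses 59 mm wide, 12 mm deep, at own x = +36 and -36 mm, y = 0: a cup stands on their floor 11 mm above the worktop, 15 mm proud of the board. All three look alike; this one, for red, starts with a red and a purple cup.
- board_orange: oak jam board, fixed, 166 x 84 mm (own x, y), top 23 mm above the worktop; origin on the worktop under its centre, z up. Two round recesses 59 mm wide, 12 mm deep, at own x = +36 and -36 mm, y = 0: a cup stands on their floor 11 mm above the worktop, 15 mm proud of the board. All three look alike; this one, for orange, starts empty.
- purple_stray: jam portion: round gold foil cup, purple peel lid; 27 mm tall, 58 mm across the rim at the top, tapering to 43 mm at the foot, 30 g. Origin on the underside, z up; the cup's round axis stands at own x = +3 mm, y = 0, because a small lid tab reaches out 6 mm past the rim at -x. Stands in the red board's recess beside a red cup, where it does not belong.
- red_loose: jam portion: round gold foil cup, red peel lid; 27 mm tall, 58 mm across the rim at the top, tapering to 43 mm at the foot, 30 g. Origin on the underside, z up; the cup's round axis stands at own x = +3 mm, y = 0, because a small lid tab reaches out 6 mm past the rim at -x. Stands loose on the worktop, left of the boards.
- orange_loose_a: jam portion: round gold foil cup, orange peel lid; 27 mm tall, 58 mm across the rim at the top, tapering to 43 mm at the foot, 30 g. Origin on the underside, z up; the cup's round axis stands at own x = +3 mm, y = 0, because a small lid tab reaches out 6 mm past the rim at -x. Stands loose on the worktop, left of the boards.
- orange_loose_b: jam portion: round gold foil cup, orange peel lid; 27 mm tall, 58 mm across the rim at the top, tapering to 43 mm at the foot, 30 g. Origin on the underside, z up; the cup's round axis stands at own x = +3 mm, y = 0, because a small lid tab reaches out 6 mm past the rim at -x. Stands loose on the worktop, left of the boards.
- red_seated: jam portion: round gold foil cup, red peel lid; 27 mm tall, 58 mm across the rim at the top, tapering to 43 mm at the foot, 30 g. Origin on the underside, z up; the cup's round axis stands at own x = +3 mm, y = 0, because a small lid tab reaches out 6 mm past the rim at -x. Already right, in a recess of the red board; stays there.
- purple_seated: jam portion: round gold foil cup, purple peel lid; 27 mm tall, 58 mm across the rim at the top, tapering to 43 mm at the foot, 30 g. Origin on the underside, z up; the cup's round axis stands at own x = +3 mm, y = 0, because a small lid tab reaches out 6 mm past the rim at -x. Already right, in a recess of the purple board; stays there.
- mug: a white china mug with green dots, 93 mm tall, 78 mm across, handle to 114 mm, standing on the worktop beyond the loose cups; origin at the centre of its underside. Stays where it is.

How it is judged:
By the outcome, as a careful person would: the job done as asked, in the order asked, and still so for the second after the job is handed in, with the robot touching nothing.
It also fails if it takes over 90 s, if anything falls off the work surface, if the arm or the gripper's body presses on something with over 40 N, if the wrist force passes 120 N, or if a joint passes its speed limit or range.

## Working session

There is one attempt and no reset: what is moved stays moved. The work goes in short steps, Python scripts to look and compute and a tool call to move; the robot and the scene stay as the last step left them, time stands still between calls to the robot, and variables do not carry over. Pictures are saved under pics/ and viewed, at most 14 in all, crops included, and the job is handed in when it is done.

Besides the shell and the picture viewer there is one more tool, called after "Emit:" as a command line: name --argument value ..., lists and objects as JSON in quotes. play_rows: Moves the arm, as the interface text tells. Its arguments: {"type":"object","properties":{"linear":{"type":"array","items":{"type":"array","items":{"type":"number"}}},"rotation":{"type":"array","items":{"type":"array","items":{"type":"number"}}},"claw":{"type":"number"}},"required":["linear","rotation"]}

```bash
mkdir -p pics; ls; cat > h.py <<'E'
import numpy as np, cv2
from station import get_obs, camera, finish_job, boxes_of, mark_of
def cam(n, save=None):
    c=camera(n)
    if save: cv2.imwrite('pics/'+save+'.png', c['pixels'][:,:,::-1])
    c['R']=cv2.Rodrigues(np.array(c['rvec'],float))[0]; c['t']=np.array(c['tvec'],float)
    return c
def ray(c,p):
    x,y=(p[0]-c['cx'])/c['fx'],(p[1]-c['cy'])/c['fy']
    rd=np.hypot(x,y); r=rd
    for _ in range(20): r=rd/(1+c['k1']*r*r)
    s=r/rd if rd>0 else 1
    d=c['R'].T@np.array([x*s,y*s,1]); return -c['R'].T@c['t'], d/np.linalg.norm(d)
def atz(c,p,z):
    o,d=ray(c,p); return o+d*(z-o[2])/d[2]
def tri(c1,p1,c2,p2):
    o1,d1=ray(c1,p1);o2,d2=ray(c2,p2)
    s=np.linalg.lstsq(np.c_[d1,-d2],o2-o1,rcond=None)[0]
    a,b=o1+s[0]*d1,o2+s[1]*d2
    return (a+b)/2, np.linalg.norm(a-b)
def proj(c,P):
    X=c['R']@np.array(P)+c['t']; x,y=X[:2]/X[2]; k=1+c['k1']*(x*x+y*y)
    return np.array([c['fx']*x*k+c['cx'],c['fy']*y*k+c['cy']])
E
python3 - <<'E'
from h import *
for n in ('scene','top','wrist'):
    c=cam(n,n+'0'); print(n,c['fx'],c['k1'],-c['R'].T@c['t'])
    for o in ('board_purple','board_red','board_orange','purple_stray','red_loose','orange_loose_a','red_seated','purple_seated','mug'):
        print(o,[([round(float(v)) for v in b['extent']],round(float(b['score']),2)) for b in boxes_of(o,n)],[([round(float(v),1) for v in b['location']],round(float(b['score']),2)) for b in mark_of(o,n)])
o=get_obs();print(o['tcp_pos'],o['tcp_rot'],o['time_s'])
a=[cv2.imread(f'pics/{n}0.png') for n in('top','scene')]
cv2.imwrite('pics/a.png',np.hstack(a)[:, :])
E
```

```text
pics
scene 394.54093676399685 -0.10356853252182295 [ 0.22280385 -0.49034988  0.9111175 ]
board_purple [([272, 267, 351, 327], 0.73)] [([309.3, 298.4], 0.61)]
board_red [([247, 215, 316, 260], 0.78), ([216, 162, 230, 178], 0.67)] [([283.2, 240.2], 0.63), ([253.4, 186.1], 0.39)]
board_orange [([224, 164, 288, 210], 0.67)] [([254.1, 188.8], 0.66)]
purple_stray [] [([267.3, 239.2], 0.61)]
red_loose [([234, 136, 253, 151], 0.54), ([206, 91, 233, 125], 0.17)] [([245.1, 147.1], 0.69)]
orange_loose_a [([215, 159, 232, 176], 0.84), ([207, 135, 224, 152], 0.65)] [([221.6, 174.3], 0.81), ([216.8, 148.0], 0.63)]
red_seated [([280, 223, 304, 241], 0.91), ([224, 166, 285, 210], 0.26)] []
purple_seated [([315, 274, 339, 302], 0.83), ([272, 267, 351, 326], 0.48)] [([323.6, 291.0], 0.64)]
mug [([206, 92, 238, 126], 0.66), ([248, 216, 316, 261], 0.47)] [([222.0, 120.5], 0.68), ([255.3, 187.0], 0.57)]
top 376.14795840388376 0.03519407136326391 [0.27438613 0.14732154 1.18499479]
board_purple [([352, 179, 385, 231], 0.69)] [([366.5, 205.1], 0.95)]
board_red [([293, 171, 326, 227], 0.9)] [([308.6, 200.3],
[... 224 characters left out ...]
_loose_a [([207, 200, 225, 216], 0.83), ([172, 190, 189, 209], 0.72), ([131, 154, 165, 193], 0.58)] [([182.7, 197.4], 0.76), ([219.3, 211.5], 0.7)]
red_seated [([309, 176, 325, 195], 0.68)] [([314.8, 186.4], 0.51)]
purple_seated [([360, 182, 380, 202], 0.76), ([129, 154, 165, 195], 0.48)] [([366.4, 191.0], 0.7)]
mug [([131, 155, 165, 196], 0.66)] [([150.2, 177.3], 0.98)]
wrist 288.2855833236056 0.010235506030876246 [0.07352651 0.52569472 0.37401756]
board_purple [] []
board_red [] []
board_orange [] []
purple_stray [] []
red_loose [] []
orange_loose_a [] []
red_seated [] []
purple_seated [] []
mug [] []
[0.14348539 0.50503054 0.19470778] [ 1.79996316e+02 -4.57493267e-05  1.64140268e+02] 2.85
```

View pics/top0.png

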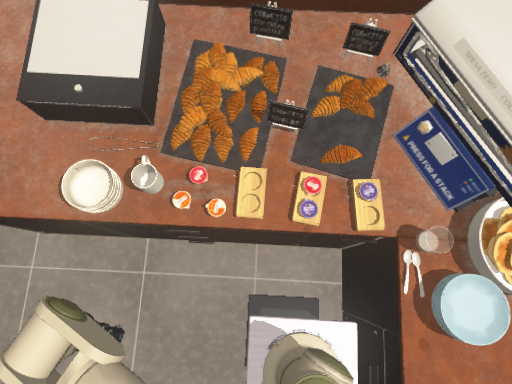

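View pics/scene0.png

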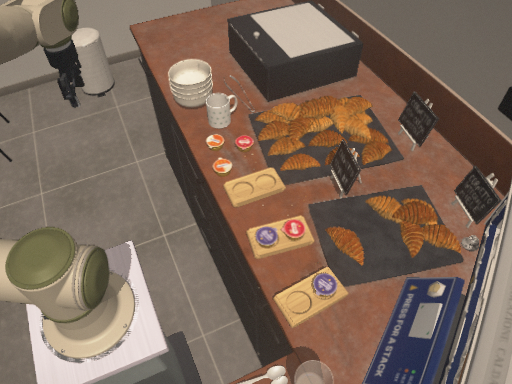

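Top view: the red loose cup is at (198,175), the oranges at (181,200) and (215,208). The orange, red and purple boards are at about (252,193), (309,198) and (368,205). The stray is at (310,208), and the free purple recess is at the lower end of its board. The scene view agrees.

```bash
python3 - <<'E'
from h import *
ct=cam('top'); cs=cam('scene'); cw=cam('wrist')
T={'red_l':((198,175),(244,143)),'or_far':((181,200),(215,142)),'or_near':((215.5,208),(222.5,166)),'stray':((310,208),(266,236.5)),'redS':((314,185.5),(293,229)),'purS':((368,191),(325,285)),'bO':((252,193),(255,187)),'bR':((309,198.5),None),'bP':((368,205),None)}
for k,(a,b) in T.items():
    z=.023 if k[0]=='b' else .027 if k in('red_l','or_far','or_near') else .038
    print(k,atz(ct,a,z).round(4), [v.round(4) for v in tri(ct,a,cs,b)] if b else '')
R=cw['R']; print('wrist axes in world',R.T.round(3))
E
```

```text
red_l [0.567  0.3476 0.027 ] [array([0.5697, 0.35  , 0.0135]), np.float64(0.0014)]
or_far [0.4835 0.3936 0.027 ] [array([0.4867, 0.3971, 0.0108]), np.float64(0.0005)]
or_near [0.4639 0.2839 0.027 ] [array([0.4671, 0.285 , 0.0161]), np.float64(0.0026)]
stray [ 0.4777 -0.0086  0.038 ] [array([ 0.4756, -0.0084,  0.0354]), np.float64(0.0052)]
redS [ 0.5496 -0.0195  0.038 ] [array([ 0.5481, -0.0192,  0.0378]), np.float64(0.0031)]
purS [ 0.541  -0.1868  0.038 ] [array([ 0.5434, -0.1895,  0.0287]), np.float64(0.0006)]
bO [0.5185 0.173  0.023 ] [array([0.5235, 0.1729, 0.0094]), np.float64(0.0041)]
bR [ 0.5105 -0.0068  0.023 ] 
bP [ 0.4997 -0.1905  0.023 ] 
wrist axes in world [[ 0.273  0.921  0.278]
 [ 0.962 -0.261 -0.081]
 [-0.002  0.29  -0.957]]
```

View pics/wrist0.png

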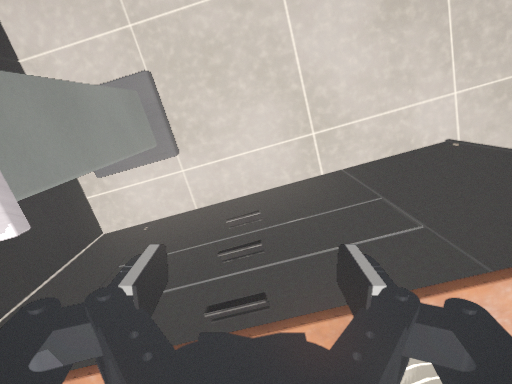

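The wrist view so far shows only the cabinet and floor. The fingers are in the lower half, and the camera looks towards tool +x. I'll move over the cups.

Units first: shifts go in shares of 600 mm and turns go in shares of pi rad. So -476 mm / 600 = -0.7933, -78 mm / 600 = -0.13, -7.9 degrees / 180 = -0.0439.

Emit:
play_rows --linear '[[-0.7933,-0.13,-0.05],[-0.7933,-0.13,-0.05],[-0.7933,-0.13,-0.05],[-0.7933,-0.13,-0.05],[-0.7933,-0.13,-0.05],[-0.7933,-0.13,-0.05],[-0.7933,-0.13,-0.05],[-0.7933,-0.13,-0.05],[-0.7933,-0.13,-0.05],[-0.7933,-0.13,-0.05],[-0.7933,-0.13,-0.05],[-0.7933,-0.13,-0.05]]' --rotation '[[0,0,-0.0439],[0,0,-0.0439],[0,0,-0.0439],[0,0,-0.0439],[0,0,-0.0439],[0,0,-0.0439],[0,0,-0.0439],[0,0,-0.0439],[0,0,-0.0439],[0,0,-0.0439],[0,0,-0.0439],[0,0,-0.0439]]'

```text
time_s: 4.2
tcp_pos: [0.5802, 0.2996, 0.2241]
tcp_rot: [-180.0, -0.1, 172.0]
contact_force: [-0.5, 0.1, -0.3]
opening: 0.0855
grip_force: 0.0
```

```bash
cat > shot.py <<'E'
import sys,pickle; from h import *
c=cam('wrist',sys.argv[1]); pickle.dump({k:c[k] for k in('pixels','fx','fy','cx','cy','k1','R','t')},open(sys.argv[1]+'.pkl','wb'))
o=get_obs(); print(np.round(o['tcp_pos'],4),np.round(o['tcp_rot'],2),o['time_s'],np.round(o['qvel'],2))
for n in('board_orange','purple_seated','red_loose','orange_loose_a'): print(n,[([round(float(v)) for v in b['extent']],round(float(b['score']),2)) for b in boxes_of(n,'wrist')])
E
python3 shot.py wA
```

```text
[0.5795 0.3003 0.2245] [-1.8000e+02 -3.0000e-02  1.7206e+02] 4.25 [ 1.05 -1.01  0.56 -0.05 -0.16 -0.08]
board_orange [([108, 67, 198, 197], 0.61), ([0, 81, 64, 207], 0.56)]
purple_seated []
red_loose [([264, 130, 306, 172], 0.94), ([0, 156, 41, 202], 0.47)]
orange_loose_a [([199, 51, 253, 103], 0.7)]
```

View pics/wA.png

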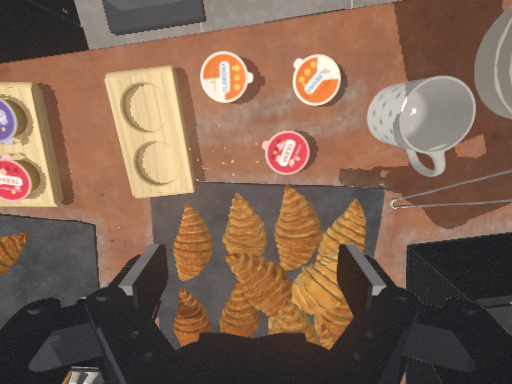

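View A shows the oranges at (226,77), tab to the right, and (317,79), tab up-left. The red cup is at (288,152), tab left. The orange board is at (150,130), with the mug to the right. I need a second view further towards the purple board.

Scaled: -267 mm / 600 = -0.445, -38 mm / 600 = -0.0633.

Emit:
play_rows --linear '[[-0.0633,-0.445,0],[-0.0633,-0.445,0],[-0.0633,-0.445,0],[-0.0633,-0.445,0],[-0.0633,-0.445,0],[-0.0633,-0.445,0],[-0.0633,-0.445,0],[-0.0633,-0.445,0],[-0.0633,-0.445,0]]' --rotation '[[0,0,0],[0,0,0],[0,0,0],[0,0,0],[0,0,0],[0,0,0],[0,0,0],[0,0,0],[0,0,0]]'

```text
time_s: 5.35
tcp_pos: [0.5806, 0.0317, 0.2248]
tcp_rot: [180.0, 0.0, 172.1]
contact_force: [0.7, 0.8, 0.5]
opening: 0.0856
grip_force: 0.0
```

```bash
python3 shot.py wB
```

```text
[0.5806 0.0317 0.2248] [1.7999e+02 1.0000e-02 1.7215e+02] 5.4 [-0.14  0.1  -0.1  -0.06  0.08 -0.12]
board_orange [([320, 33, 394, 171], 0.72)]
purple_seated [([53, 137, 102, 183], 0.94)]
red_loose [([468, 96, 511, 147], 0.68)]
orange_loose_a [([416, 12, 481, 73], 0.94), ([507, 41, 512, 65], 0.62)]
```

View pics/wB.png

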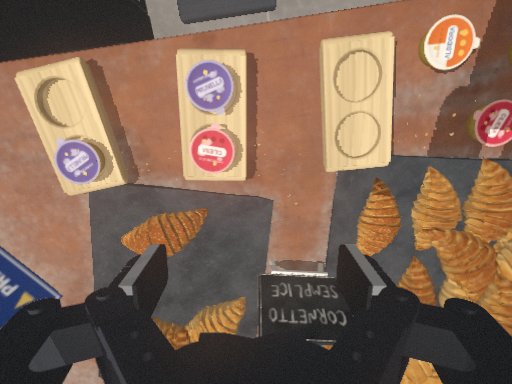

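View B shows the purple board with its empty recess at (62,100) and the seated purple cup at (77,161). The stray is at (210,85), tab downward. The seated red cup is at (212,150), and the orange recesses are at (357,75) and (358,134). Next I'll fit the projected rim circles in both views.

```bash
cat > fit.py <<'E'
from h import *; import pickle
from scipy.optimize import differential_evolution
from scipy.ndimage import map_coordinates
def load(n):
    c=pickle.load(open(n+'.pkl','rb')); im=cv2.GaussianBlur(c['pixels'],(0,0),.8).astype(float); c['I']=im; return c
th=np.linspace(0,2*np.pi,72,endpoint=False)
def circ(c,x,y,z,r):
    P=np.c_[x+r*np.cos(th),y+r*np.sin(th),np.full(72,z)]; X=P@c['R'].T+c['t']; q=X[:,:2]/X[:,2:]; k=1+c['k1']*(q**2).sum(1)
    return c['fx']*q[:,0]*k+c['cx'],c['fy']*q[:,1]*k+c['cy']
def ring(c,x,y,z,r):
    u,v=circ(c,x,y,z,r); ok=(u>0)&(u<511)&(v>0)&(v<383)
    return np.array([map_coordinates(c['I'][:,:,k],[v,u],order=1,mode='nearest') for k in range(3)]),ok
def score(cs,x,y,z,r):
    s=0
    for c in cs:
        a,ok=ring(c,x,y,z,r-.0015); b,_=ring(c,x,y,z,r+.0015)
        d=np.minimum(np.abs(a-b).sum(0),120); s+=(d*ok).sum()/72
    return s
def fit(cs,x,y,z,r=(.026,.030),w=.010):
    bz=z if isinstance(z,tuple) else (z-1e-6,z+1e-6)
    f=lambda p:-score(cs,*p)
    R=differential_evolution(f,[(x-w,x+w),(y-w,y+w),bz,r],seed=0,maxiter=60,popsize=15,tol=1e-6)
    return R.x,-R.fun
E
python3 - <<'E'
from fit import *
A,B=load('wA'),load('wB')
zc=(.018,.046)
J=[('orN',[A,B],A,(226,77),.027,zc),('orF',[A],A,(317,79),.027,.027),('redL',[A],A,(288,152),.027,.027),
('stray',[B],B,(210,86),.038,.038),('redS',[B],B,(213,150),.038,.038),('purS',[B],B,(77,161),.038,.038),
('O+',[A,B],B,(357,75),.023,(.014,.032)),('O-',[A,B],B,(358,134),.023,(.014,.032)),('P',[B],B,(62,99),.023,.023)]
ims={id(A):A['pixels'][:,:,::-1].copy(),id(B):B['pixels'][:,:,::-1].copy()}
for n,cs,c,p,z,zb in J:
    g=atz(c,p,z); x,s=fit(cs,g[0],g[1],zb,r=(.0285,.0305) if n in('O+','O-','P') else (.026,.030))
    print(n,g[:2].round(4),x.round(4),round(s,1))
    for k in cs:
        u,v=circ(k,*x)
        cv2.polylines(ims[id(k)],[np.c_[u,v].round().astype(int)],True,(255,255,0),1)
a=np.vstack([ims[id(A)][30:210],ims[id(B)][10:200]]); cv2.imwrite('pics/fit.png',cv2.resize(a,None,fx=1.56,fy=1.56,interpolation=cv2.INTER_CUBIC))
E
```

```text
orN [0.4689 0.2834] [0.4681 0.2791 0.0265 0.0293] 236.5
orF [0.4866 0.3925] [0.4856 0.3938 0.027  0.0275] 118.2
redL [0.5699 0.3485] [0.5709 0.3476 0.027  0.0292] 114.4
stray [ 0.4779 -0.0045] [ 0.4772 -0.0065  0.038   0.026 ] 114.0
redS [ 0.5532 -0.0144] [ 0.5544 -0.0167  0.038   0.026 ] 117.2
purS [ 0.5436 -0.189 ] [ 0.5449 -0.1902  0.038   0.026 ] 118.0
O+ [0.489 0.174] [0.4903 0.1741 0.0224 0.0302] 173.4
O- [0.5604 0.1732] [0.5615 0.1723 0.0224 0.0303] 175.4
P [ 0.4669 -0.1925] [ 0.4702 -0.1978  0.023   0.0305] 76.0
```

View pics/fit.png

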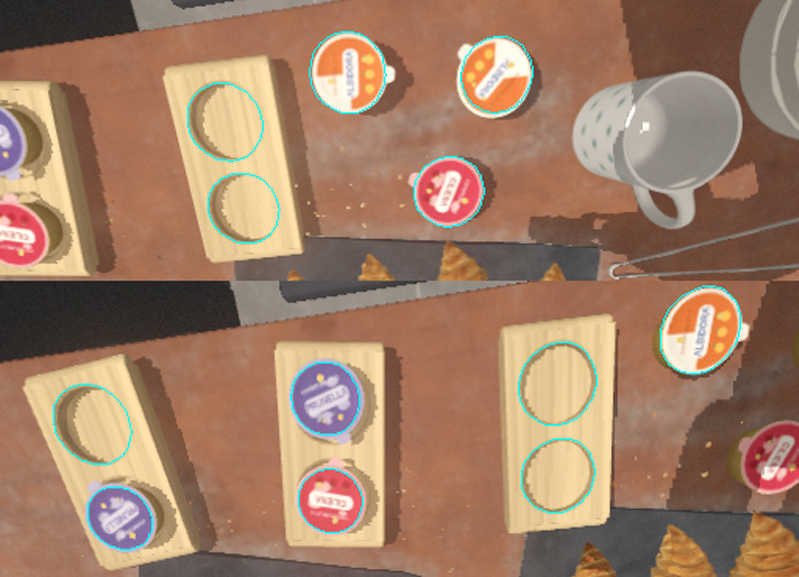

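```bash
python3 - <<'E'
from fit import *
B=load('wB')
C={'P':[(16,73),(82,57),(127,183),(67,195)],'R':[(176,49),(245.5,50),(247,179),(185,180)],'O':[(320.5,38),(392,32),(388,167),(326,172)]}
for n,p in C.items():
    g=np.array([atz(B,q,.023)[:2] for q in p]); L=[np.linalg.norm(g[i]-g[(i+1)%4])*1e3 for i in range(4)]
    c=g.mean(0); u=(g[2]+g[3]-g[0]-g[1]); u/=np.linalg.norm(u)
    print(n,g.round(4).tolist(),np.round(L),'c',c.round(4),'ang',np.degrees(np.arctan2(u[1],u[0])).round(1),'near',(c-.036*u).round(4),'far',(c+.036*u).round(4))
im=B['pixels'][:,:,::-1]
cv2.imwrite('pics/b2.png',cv2.resize(im[35:205,5:260],None,fx=3.1,fy=3.1,interpolation=cv2.INTER_CUBIC))
E
```

```text
P [[0.4306, -0.2377], [0.4239, -0.153], [0.5834, -0.1407], [0.5889, -0.2268]] [ 85. 160.  86. 159.] c [ 0.5067 -0.1895] ang 4.2 near [ 0.4708 -0.1922] far [ 0.5426 -0.1869]
R [[0.4305, -0.0393], [0.4428, 0.0429], [0.6001, 0.0222], [0.59, -0.0616]] [ 83. 159.  84. 161.] c [ 0.5159 -0.009 ] ang -7.7 near [ 0.4802 -0.0041] far [ 0.5515 -0.0138]
O [[0.4423, 0.1325], [0.4478, 0.2159], [0.6095, 0.2115], [0.605, 0.1291]] [ 84. 162.  83. 163.] c [0.5262 0.1722] ang -1.4 near [0.4902 0.1731] far [0.5622 0.1714]
```

View pics/b2.png

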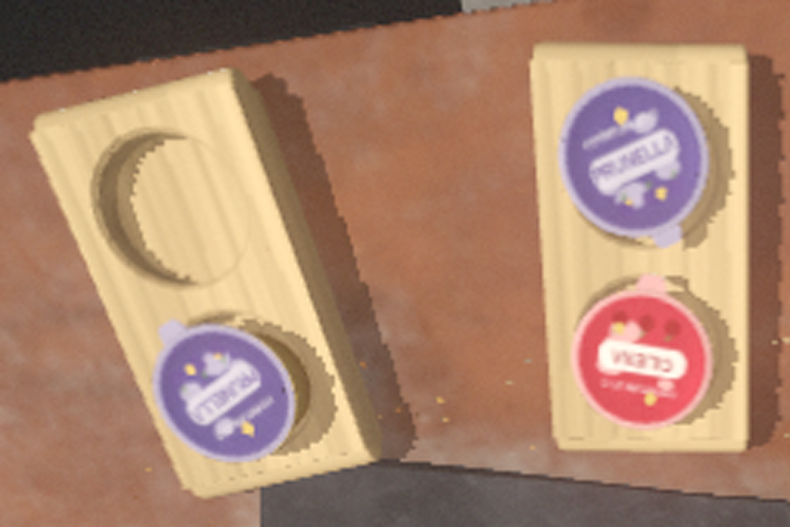

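The stray's tab points towards the red neighbour, so gripping across the board is clear. The three board fits and their recesses agree with the stated sizes. Picking up the stray.

Scaled: 202 mm / 600 = 0.3367, 165 mm / 600 = 0.275.

Emit:
play_rows --linear '[[0.1608,-0.085,0.1667],[0.1608,-0.085,0.1667],[0.1608,-0.085,0.2],[0.1608,-0.085,0.2],[0.1608,-0.085,0.2167],[0.1608,-0.085,0.25],[0.1608,-0.085,0.275],[0.1608,-0.085,0.3],[0.1608,-0.085,0.32],[0.1608,-0.085,0.3333],[0.1608,-0.085,0.3367],[0.1608,-0.085,0.3367]]' --rotation '[[0,0,0],[0,0,0],[0,0,0],[0,0,0],[0,0,0],[0,0,0],[0,0,0],[0,0,0],[0,0,0],[0,0,0],[0,0,0],[0,0,0]]' --claw 80

```text
time_s: 6.8
tcp_pos: [0.4784, -0.0069, 0.0228]
tcp_rot: [-180.0, 0.0, 172.0]
contact_force: [0.1, 1.1, 0.4]
opening: 0.0798
grip_force: 0.0
```

Emit:
play_rows --linear '[[0,0,0],[0,0,0],[0,0,0],[0,0,0],[0,0,0],[0,0,0],[0,0,0]]' --rotation '[[0,0,0],[0,0,0],[0,0,0],[0,0,0],[0,0,0],[0,0,0],[0,0,0]]' --claw 50

```text
time_s: 7.5
tcp_pos: [0.4781, -0.0069, 0.0227]
tcp_rot: [-180.0, 0.0, 172.0]
contact_force: [-0.5, -0.3, 0.3]
opening: 0.0501
grip_force: 0.0
```

The fingers closed to 50 mm with no grip, so I'll look.

```bash
python3 shot.py wC
```

```text
[ 0.4781 -0.0069  0.0227] [-180.      0.    172.04] 7.55 [ 0.02 -0.08 -0.02  0.01 -0.07  0.03]
board_orange [([437, 129, 512, 344], 0.92)]
purple_seated [([0, 298, 53, 360], 0.72)]
red_loose []
orange_loose_a [([189, 151, 320, 336], 0.74)]
```

View pics/wC.png

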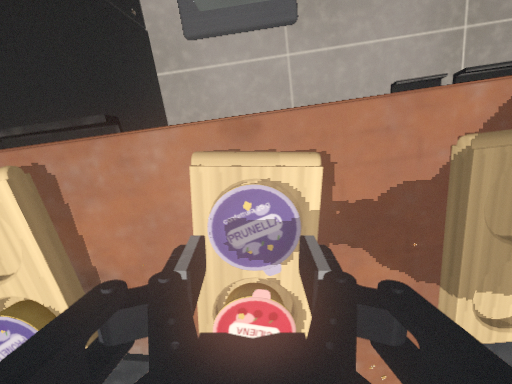

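```bash
python3 - <<'E'
from fit import *
C=load('wC')
for z in(.011,.038,.06): print(z,atz(C,(254,227),z).round(4))
print(proj(C,(.4781,-.0069,.0227)),proj(C,(.4781,-.0069,.042)),proj(C,(.4781,-.0069,.038)))
g=atz(C,(254,227),.038); print(fit([C],g[0],g[1],.038), fit([C],.554,-.0167,.038,w=.006))
for q in [(192,158),(322,158)]: print(atz(C,q,.023))
E
```

```text
0.011 [ 0.4876 -0.0065  0.011 ]
0.038 [ 0.4761 -0.005   0.038 ]
0.06 [ 0.4667 -0.0038  0.06  ]
[251.51324258 221.02634782] [251.40390744 233.0994082 ] [251.42843411 230.39117305]
(array([ 0.47791828, -0.00576233,  0.03799967,  0.02607164]), np.float64(120.0)) (array([ 0.55348548, -0.01578839,  0.03799917,  0.026     ]), np.float64(64.33663342107813))
[ 0.43093594 -0.03783718  0.023     ]
[0.44214784 0.04256674 0.023     ]
```

```bash
python3 - <<'E'
from fit import *
C=load('wC')
y=np.radians(172.04); tx=np.array([np.cos(y),np.sin(y),0]); ty=np.array([np.sin(y),-np.cos(y),0]); T=np.array([.4781,-.0069,0])
for z in(.023,.027,.032,.038,.045,.055,.065):
    print(z,[proj(C,T+sx*tx+sy*ty+[0,0,z]).round(0).tolist() for sx in(.011,-.011) for sy in(-.025,.025)])
im=C['pixels'][:,:,::-1]
cv2.imwrite('pics/c2.png',cv2.resize(im[180:340,150:360],None,fx=3.7,fy=3.7,interpolation=cv2.INTER_CUBIC))
E
```

```text
0.023 [[213.0, 206.0], [290.0, 206.0], [215.0, 236.0], [288.0, 236.0]]
0.027 [[213.0, 208.0], [290.0, 208.0], [214.0, 239.0], [289.0, 239.0]]
0.032 [[212.0, 210.0], [291.0, 210.0], [213.0, 242.0], [290.0, 242.0]]
0.038 [[210.0, 214.0], [293.0, 214.0], [212.0, 246.0], [291.0, 247.0]]
0.045 [[209.0, 218.0], [294.0, 218.0], [210.0, 252.0], [293.0, 252.0]]
0.055 [[206.0, 225.0], [297.0, 225.0], [208.0, 260.0], [295.0, 260.0]]
0.065 [[203.0, 232.0], [300.0, 232.0], [205.0, 270.0], [298.0, 270.0]]
```

View pics/c2.png

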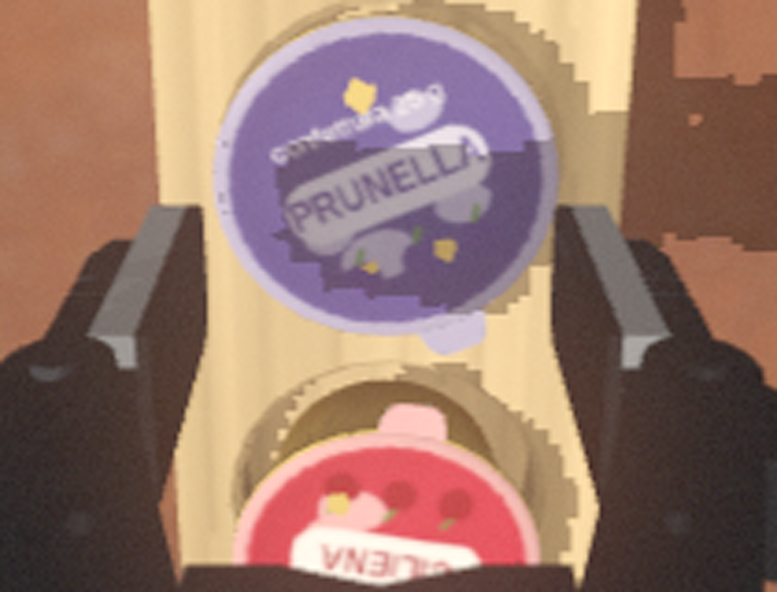

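The cup hasn't moved, and the tips look well above the lid, at about z 0.06. So they stand farther back than I assumed. I'll reopen and go down in small steps, watching the force.

Scaled: 8 mm / 600 = 0.0133, 6 mm / 600 = 0.01.

Emit:
play_rows --linear '[[0,0,0],[0,0,0],[0,0,0],[0,0,0.0033],[0,0,0.0067],[0,0,0.01],[0,0,0.0133],[0,0,0.0133]]' --rotation '[[0,0,0],[0,0,0],[0,0,0],[0,0,0],[0,0,0],[0,0,0],[0,0,0],[0,0,0]]' --claw 78

```text
time_s: 8.55
tcp_pos: [0.4779, -0.0069, 0.0144]
tcp_rot: [180.0, -0.0, 172.0]
contact_force: [0.7, -0.4, -0.1]
opening: 0.0782
grip_force: 0.0
```

Emit:
play_rows --linear '[[0,0,0.0017],[0,0,0.0033],[0,0,0.005],[0,0,0.005]]' --rotation '[[0,0,0],[0,0,0],[0,0,0],[0,0,0]]'

```text
time_s: 8.95
tcp_pos: [0.478, -0.0069, 0.0116]
tcp_rot: [-180.0, -0.0, 172.0]
contact_force: [-0.7, -0.3, -0.0]
opening: 0.0777
grip_force: 0.0
```

```bash
python3 shot.py wD; python3 - <<'E'
from fit import *
D=load('wD'); s=cam('scene')
y=np.radians(172.04); ty=np.array([np.sin(y),-np.cos(y),0]); T=np.array([.4781,-.0069,0]); 
im=s['pixels'][:,:,::-1]; p=proj(s,(.478,-.007,.05)); print(p)
for z in(.012,.02,.03,.05,.07): print(z,[((proj(s,T+ty*k*.039+[0,0,z])-[p[0]-40,p[1]-40])*6).round().tolist() for k in(-1,1)])
u,v=p.round().astype(int); M=np.float32([[6,0,-6*(p[0]-40)],[0,6,-6*(p[1]-40)]])
a=cv2.warpAffine(im,M,(480,480)); b=cv2.resize(D['pixels'][180:340,170:276,::-1],(318,480))
cv2.imwrite('pics/d.png',np.hstack([a,b]))
E
```

```text
[ 0.478  -0.0069  0.0117] [180.    -0.   172.04] 9.0 [-0.06 -0.1  -0.02  0.02  0.09 -0.04]
board_orange [([451, 131, 512, 346], 0.75)]
purple_seated [([0, 308, 22, 336], 0.81), ([183, 153, 327, 341], 0.56)]
red_loose [([1, 308, 23, 336], 0.21)]
orange_loose_a []
[267.63321234 232.39494339]
0.012 [[266.0, 360.0], [212.0, 215.0]]
0.02 [[267.0, 351.0], [212.0, 205.0]]
0.03 [[268.0, 339.0], [212.0, 193.0]]
0.05 [[269.0, 315.0], [212.0, 168.0]]
0.07 [[270.0, 290.0], [213.0, 142.0]]
```

View pics/d.png

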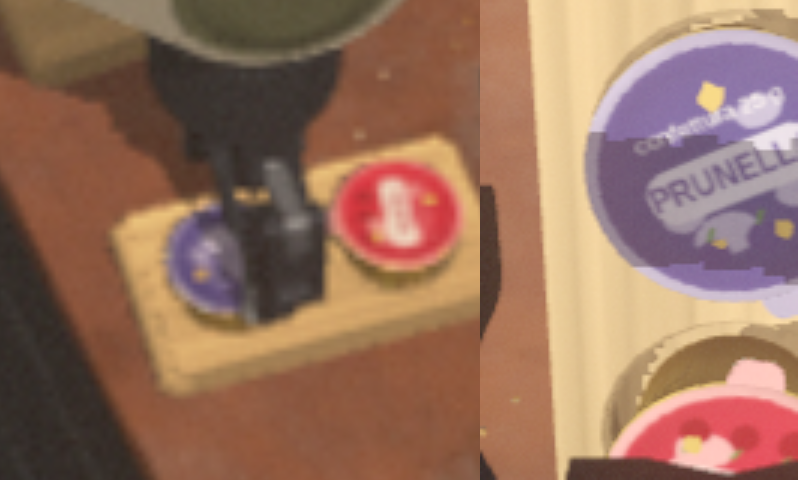

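The scene crop puts the finger tip at about z 0.047 while the TCP is at 0.012, so the tips stand about 35 mm behind the TCP. I'll keep going down with checks.

Scaled: 11 mm / 600 = 0.0183, 9 mm / 600 = 0.015.

Emit:
play_rows --linear '[[0,0,0.005],[0,0,0.01],[0,0,0.015],[0,0,0.0183],[0,0,0.0183]]' --rotation '[[0,0,0],[0,0,0],[0,0,0],[0,0,0],[0,0,0]]'

```text
time_s: 9.75
tcp_pos: [0.4779, -0.0069, 0.0003]
tcp_rot: [180.0, -0.0, 172.0]
contact_force: [1.1, 0.1, -0.6]
opening: 0.0779
grip_force: 0.0
```

Scaled: 3 mm / 600 = 0.005, 2 mm / 600 = 0.0033.

Emit:
play_rows --linear '[[0,0,0.0017],[0,0,0.0033],[0,0,0.005],[0,0,0.005]]' --rotation '[[0,0,0],[0,0,0],[0,0,0],[0,0,0]]'

```text
time_s: 10.15
tcp_pos: [0.478, -0.0069, -0.0024]
tcp_rot: [-180.0, -0.0, 172.0]
contact_force: [1.4, -0.5, -0.4]
opening: 0.0777
grip_force: 0.0
```

Emit:
play_rows --linear '[[0,0,0],[0,0,0],[0,0,0],[0,0,0],[0,0,0],[0,0,0]]' --rotation '[[0,0,0],[0,0,0],[0,0,0],[0,0,0],[0,0,0],[0,0,0]]' --claw 50

```text
time_s: 10.75
tcp_pos: [0.4782, -0.0069, -0.0022]
tcp_rot: [180.0, 0.0, 172.0]
contact_force: [-0.3, 1.2, 1.4]
opening: 0.0503
grip_force: 1.0
```

Scaled: 6 mm / 600 = 0.01, 4 mm / 600 = 0.0067.

Emit:
play_rows --linear '[[0,0,0],[0,0,0],[0,0,0],[0,0,0.0033],[0,0,0.0067],[0,0,0.01],[0,0,0.01]]' --rotation '[[0,0,0],[0,0,0],[0,0,0],[0,0,0],[0,0,0],[0,0,0],[0,0,0]]' --claw 78

```text
time_s: 11.45
tcp_pos: [0.4779, -0.0069, -0.0086]
tcp_rot: [180.0, -0.0, 172.0]
contact_force: [0.3, 0.0, -0.4]
opening: 0.0782
grip_force: 0.0
```

Emit:
play_rows --linear '[[0,0,0],[0,0,0],[0,0,0],[0,0,0],[0,0,0],[0,0,0]]' --rotation '[[0,0,0],[0,0,0],[0,0,0],[0,0,0],[0,0,0],[0,0,0]]' --claw 50

```text
time_s: 12.05
tcp_pos: [0.4782, -0.0069, -0.0074]
tcp_rot: [-180.0, 0.0, 172.1]
contact_force: [-4.3, 1.1, 12.2]
opening: 0.0533
grip_force: 60.5
```

```bash
python3 shot.py wE; python3 - <<'E'
from fit import *
D=load('wE'); s=cam('scene')
im=s['pixels'][:,:,::-1]; M=np.float32([[6,0,-6*227.6],[0,6,-6*192.4]])
a=cv2.warpAffine(im,M,(480,480)); b=cv2.resize(D['pixels'][180:340,170:276,::-1],(318,480))
cv2.imwrite('pics/e.png',np.hstack([a,b]))
E
```

```text
[ 0.4782 -0.0069 -0.0074] [-1.7999e+02  2.0000e-02  1.7205e+02] 12.1 [ 0.02  0.01 -0.   -0.05 -0.02 -0.06]
board_orange [([466, 138, 512, 364], 0.94)]
purple_seated [([0, 329, 17, 358], 0.6)]
red_loose []
orange_loose_a []
```

View pics/e.png

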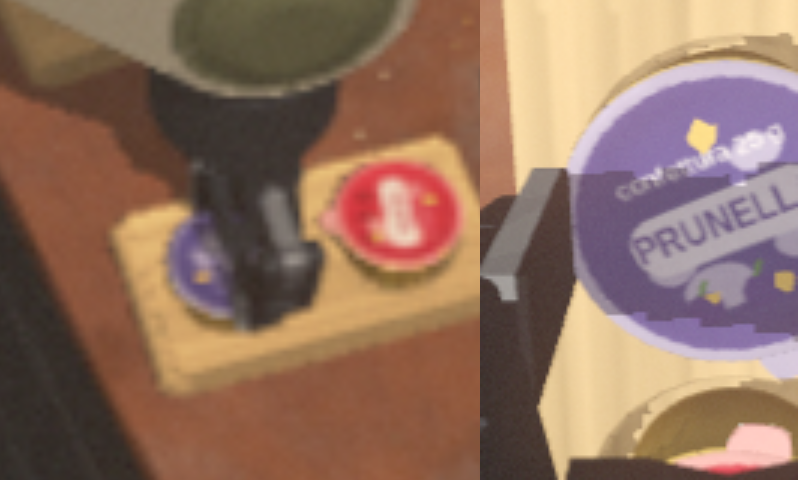

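Grip force is 60 N at 53 mm, with 12 N pushing up, so the tips only catch the lid's bevel. I'll reopen and go 8 to 9 mm deeper.

Scaled: 8 mm / 600 = 0.0133, 6 mm / 600 = 0.01.

Emit:
play_rows --linear '[[0,0,0],[0,0,0],[0,0,0],[0,0,0.005],[0,0,0.01],[0,0,0.0133],[0,0,0.0133]]' --rotation '[[0,0,0],[0,0,0],[0,0,0],[0,0,0],[0,0,0],[0,0,0],[0,0,0]]' --claw 78

```text
time_s: 13.05
tcp_pos: [0.4778, -0.0069, -0.0167]
tcp_rot: [180.0, -0.0, 172.0]
contact_force: [0.2, -0.1, -0.2]
opening: 0.0779
grip_force: 0.0
```

Emit:
play_rows --linear '[[0,0,0],[0,0,0],[0,0,0],[0,0,0],[0,0,0],[0,0,0]]' --rotation '[[0,0,0],[0,0,0],[0,0,0],[0,0,0],[0,0,0],[0,0,0]]' --claw 50

```text
time_s: 13.65
tcp_pos: [0.4781, -0.0069, -0.0155]
tcp_rot: [-180.0, 0.0, 172.1]
contact_force: [-3.5, 0.8, 10.1]
opening: 0.0535
grip_force: 60.7
```

Scaled: -70 mm / 600 = -0.1167, -50 mm / 600 = -0.0833.

Emit:
play_rows --linear '[[0,0,-0.0083],[0,0,-0.025],[0,0,-0.05],[0,0,-0.0833],[0,0,-0.1167],[0,0,-0.1167],[0,0,-0.1167]]' --rotation '[[0,0,0],[0,0,0],[0,0,0],[0,0,0],[0,0,0],[0,0,0],[0,0,0]]'

```text
time_s: 14.35
tcp_pos: [0.4781, -0.0069, 0.0538]
tcp_rot: [-180.0, 0.0, 172.0]
contact_force: [-0.1, 0.6, 0.2]
opening: 0.0536
grip_force: 62.9
```

```bash
python3 shot.py wF; python3 - <<'E'
from fit import *
D=load('wF'); s=cam('scene')
im=s['pixels'][:,:,::-1]; M=np.float32([[6,0,-6*227.6],[0,6,-6*180]])
a=cv2.warpAffine(im,M,(480,480)); b=D['pixels'][150:350,130:380,::-1]
cv2.imwrite('pics/f.png',np.hstack([a,cv2.resize(b,(300,480))]))
E
```

```text
[ 0.4777 -0.0068  0.0532] [ 1.7999e+02 -4.0000e-02  1.7204e+02] 14.4 [ 0.1   0.7   0.34 -0.07  0.02  0.06]
board_orange [([416, 122, 512, 313], 0.96)]
purple_seated [([3, 276, 80, 341], 0.9)]
red_loose [([200, 200, 307, 317], 0.18)]
orange_loose_a []
```

View pics/f.png

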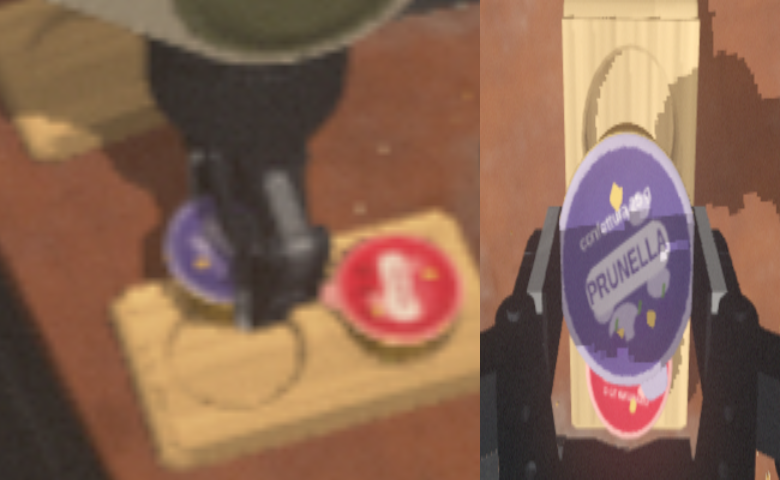

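The stray is held and lifted, the red neighbour is undisturbed, and the empty recess is visible. I'll quickly refine the free purple recess.

```bash
python3 - <<'E'
from fit import *
B=load('wB')
def prep(n):
    c=cam(n); c['I']=cv2.GaussianBlur(c['pixels'],(0,0),.8).astype(float); return c
T=prep('top');S=prep('scene')
for cs in([B],[T],[S],[B,S],[B,T,S]):
    x,s=fit(cs,.470,-.194,.023,r=(.0293,.0298),w=.009); print(len(cs),x.round(4),s)
F=load('wF'); x,s=fit([F],.478,-.007,.0532+.0535,r=(.0255,.0295)); print('held',x.round(4),s)
x,s=fit([F],.4802,-.0041,.023,r=(.0293,.0298),w=.006); print('R near',x.round(4),s)
E
```

```text
1 [ 0.4714 -0.1984  0.023   0.0295] 74.83459872285357
1 [ 0.4687 -0.1959  0.023   0.0298] 44.19082954891661
1 [ 0.4684 -0.1982  0.023   0.0298] 43.358084800365376
2 [ 0.4693 -0.1982  0.023   0.0298] 116.00339739942365
3 [ 0.4692 -0.1977  0.023   0.0298] 155.3912934082593
held [ 0.4769 -0.0061  0.1067  0.0277] 116.33549895553256
R near [ 0.4793 -0.0069  0.023   0.0297] 62.385785472255876
```

Scaled: -188 mm / 600 = -0.3133, 61 mm / 600 = 0.1017, -12 degrees / 180 = -0.0667.

Emit:
play_rows --linear '[[-0.0317,-0.3133,0],[-0.0317,-0.3133,0],[-0.0317,-0.3133,0],[-0.0317,-0.3133,0],[-0.0317,-0.3133,0],[-0.0317,-0.3133,0.0167],[-0.0317,-0.3133,0.0417],[-0.0317,-0.3133,0.0667],[-0.0317,-0.3133,0.0833],[-0.0317,-0.3133,0.0933],[-0.0317,-0.3133,0.1017],[-0.0317,-0.3133,0.1017]]' --rotation '[[0,0,-0.0667],[0,0,-0.0667],[0,0,-0.0667],[0,0,-0.0667],[0,0,-0.0667],[0,0,-0.0667],[0,0,-0.0667],[0,0,-0.0667],[0,0,-0.0667],[0,0,-0.0667],[0,0,-0.0667],[0,0,-0.0667]]'

```text
time_s: 15.95
tcp_pos: [0.4708, -0.1953, -0.0077]
tcp_rot: [180.0, -0.0, -175.9]
contact_force: [-0.2, -0.2, -0.3]
opening: 0.0538
grip_force: 63.1
```

Scaled: 7 mm / 600 = 0.0117, 6 mm / 600 = 0.01.

Emit:
play_rows --linear '[[0,0,0.0033],[0,0,0.0067],[0,0,0.01],[0,0,0.0117],[0,0,0.0117]]' --rotation '[[0,0,0],[0,0,0],[0,0,0],[0,0,0],[0,0,0]]'

```text
time_s: 16.45
tcp_pos: [0.4708, -0.1957, -0.0144]
tcp_rot: [180.0, -0.0, -176.0]
contact_force: [0.5, -0.4, -1.1]
opening: 0.0537
grip_force: 63.1
```

Scaled: -140 mm / 600 = -0.2333, -120 mm / 600 = -0.2.

Emit:
play_rows --linear '[[0,0,0.0017],[0,0,0.0017],[0,0,0.0017],[0,0,0.0017],[0,0,-0.0167],[0,0,-0.0667],[0,0,-0.1333],[0,0,-0.2],[0,0,-0.2333],[0,0,-0.2333],[0,0,-0.2333]]' --rotation '[[0,0,0],[0,0,0],[0,0,0],[0,0,0],[0,0,0],[0,0,0],[0,0,0],[0,0,0],[0,0,0],[0,0,0],[0,0,0]]' --claw 78

```text
time_s: 17.55
tcp_pos: [0.4707, -0.1956, 0.1258]
tcp_rot: [-180.0, 0.0, -176.0]
contact_force: [0.1, -0.3, 0.1]
opening: 0.0781
grip_force: 0.0
```

```bash
python3 shot.py wG; python3 - <<'E'
from fit import *
G=load('wG')
for z in(.038,.046,.05):
  x,s=fit([G],.470,-.196,z,r=(.0255,.0295)); print('placed',x.round(4),s)
print('purS',fit([G],.5449,-.1902,.038))
E
```

```text
[ 0.4704 -0.1954  0.125 ] [ 1.7995e+02 -6.0000e-02 -1.7596e+02] 17.6 [ 0.09  0.91  0.36  0.07  0.04 -0.14]
board_orange []
purple_seated [([225, 224, 280, 280], 0.89)]
red_loose []
orange_loose_a []
placed [ 0.4701 -0.1963  0.038   0.0259] 119.74878059614275
placed [ 0.4676 -0.1938  0.046   0.0261] 112.69171480557347
placed [ 0.4665 -0.1939  0.05    0.0257] 112.987761853647
purS (array([ 0.54340071, -0.18696709,  0.038001  ,  0.02702878]), np.float64(114.17115512695194))
```

The stray is seated at (0.470,−0.196), with its lid height and apparent radius matching the other seated cups. Next I'll work out clearances and tab directions for the loose cups.

```bash
python3 - <<'E'
from fit import *
A=load('wA')
for n,p,z in [('croiss above red',(288,187),.01),('croiss tip2',(237,195),.01),('mug base guess',(395,135),0),('mug rim l',(398,105),.093),('mug rim r',(475,105),.093),('handle end',(432,174),.05)]: print(n,atz(A,p,z).round(3))
for n,c,t in [('red',(288,152),(264.7,145.4)),('orN',(224,77),(250,78)),('orF',(318,79),(297,63))]:
    d=atz(A,t,.027)-atz(A,c,.027); print(n,np.degrees(np.arctan2(d[1],d[0])).round(0),np.linalg.norm(d).round(3))
E
```

```text
croiss above red [0.622 0.345 0.01 ]
croiss tip2 [0.624 0.272 0.01 ]
mug base guess [0.572 0.499 0.   ]
mug rim l [0.527 0.458 0.093]
mug rim r [0.538 0.535 0.093]
handle end [0.619 0.521 0.05 ]
red -114.0 0.032
orN 80.0 0.032
orF -132.0 0.032
```

Scaled: 535 mm / 600 = 0.8917, -138 mm / 600 = -0.23, -31 degrees / 180 = -0.1722.

Emit:
play_rows --linear '[[-0.23,0.8917,0],[-0.23,0.8917,0],[-0.23,0.8917,0],[-0.23,0.8917,0],[-0.23,0.8917,0],[-0.23,0.8917,0],[-0.23,0.8917,0],[-0.23,0.8917,0],[-0.23,0.8917,0],[-0.23,0.8917,0],[-0.23,0.8917,0],[-0.23,0.8917,0]]' --rotation '[[0,0,-0.1722],[0,0,-0.1722],[0,0,-0.1722],[0,0,-0.1722],[0,0,-0.1722],[0,0,-0.1722],[0,0,-0.1722],[0,0,-0.1722],[0,0,-0.1722],[0,0,-0.1722],[0,0,-0.1722],[0,0,-0.1722]]'

```text
time_s: 19.0
tcp_pos: [0.5698, 0.3526, 0.1238]
tcp_rot: [179.9, -0.1, -144.7]
contact_force: [-0.3, -0.8, -0.3]
opening: 0.0781
grip_force: 0.0
```

```bash
python3 - <<'E'
import time
from fit import *
c=cam('wrist','wH'); c['I']=cv2.GaussianBlur(c['pixels'],(0,0),.8).astype(float); A=load('wA')
print(get_obs()['tcp_pos'],get_obs()['tcp_rot'])
print('red',fit([c],.571,.348,.027),fit([A,c],.571,.348,(.018,.036)))
print('orF',fit([A,c],.486,.394,(.018,.036)))
E
```

```text
[0.57002319 0.3501949  0.12394848] [ 1.79965308e+02 -9.63793476e-02 -1.44757956e+02]
red (array([0.5686456 , 0.34798854, 0.0269997 , 0.02758728]), np.float64(116.45271902970632)) (array([0.56917942, 0.34645231, 0.03597571, 0.02823913]), np.float64(230.29931949077138))
orF (array([0.48519122, 0.39536068, 0.02041727, 0.02785551]), np.float64(237.08081152383582))
```

Scaled: 152 mm / 600 = 0.2533, 148 mm / 600 = 0.2467.

Emit:
play_rows --linear '[[0.0017,0.0017,0.0667],[0.0017,0.0017,0.1333],[0.0017,0.0017,0.1833],[0.0017,0.0017,0.2083],[0.0017,0.0017,0.225],[0.0017,0.0017,0.2383],[0.0017,0.0017,0.2467],[0.0017,0.0017,0.2533],[0.0017,0.0017,0.2533]]' --rotation '[[0,0,0],[0,0,0],[0,0,0],[0,0,0],[0,0,0],[0,0,0],[0,0,0],[0,0,0],[0,0,0]]'

```text
time_s: 19.95
tcp_pos: [0.5695, 0.3479, -0.0262]
tcp_rot: [-180.0, 0.0, -145.0]
contact_force: [0.0, 0.5, 0.2]
opening: 0.0781
grip_force: 0.0
```

Emit:
play_rows --linear '[[0,0,0],[0,0,0],[0,0,0],[0,0,0],[0,0,0],[0,0,0]]' --rotation '[[0,0,0],[0,0,0],[0,0,0],[0,0,0],[0,0,0],[0,0,0]]' --claw 50

```text
time_s: 20.55
tcp_pos: [0.5701, 0.3482, -0.0248]
tcp_rot: [-180.0, 0.1, -145.0]
contact_force: [-1.0, -0.6, 7.1]
opening: 0.0536
grip_force: 62.1
```

Scaled: 278 mm / 600 = 0.4633, -238 mm / 600 = -0.3967, 43 degrees / 180 = 0.2389.

Emit:
play_rows --linear '[[0,0,-0.0167],[0,0,-0.0667],[0.05,-0.0417,-0.1333],[0.4633,-0.3967,-0.15],[0.4633,-0.3967,-0.15],[0.4633,-0.3967,-0.15],[0.4633,-0.3967,-0.15],[0.4633,-0.3967,-0.15],[0.4633,-0.3967,-0.15],[0.4633,-0.3967,-0.15],[0.4633,-0.3967,-0.15],[0.4633,-0.3967,-0.15]]' --rotation '[[0,0,0],[0,0,0],[0,0,0],[0,0,0.2389],[0,0,0.2389],[0,0,0.2389],[0,0,0.2389],[0,0,0.2389],[0,0,0.2389],[0,0,0.2389],[0,0,0.2389],[0,0,0.2389]]'

```text
time_s: 21.75
tcp_pos: [0.4787, -0.0068, 0.0643]
tcp_rot: [180.0, 0.1, 172.0]
contact_force: [0.3, -0.5, -0.1]
opening: 0.0532
grip_force: 63.0
```

Emit:
play_rows --linear '[[0,0,0],[0,0,0],[0,0,0]]' --rotation '[[0,0,0],[0,0,0],[0,0,0]]'

```text
time_s: 22.05
tcp_pos: [0.4786, -0.0058, 0.0637]
tcp_rot: [180.0, -0.0, 172.1]
contact_force: [-0.4, 0.1, 0.0]
opening: 0.0532
grip_force: 63.0
```

```bash
python3 - <<'E'
from fit import *
c=cam('wrist','wI'); c['I']=cv2.GaussianBlur(c['pixels'],(0,0),.8).astype(float)
o=get_obs(); t=np.array(o['tcp_pos']); print(t,o['tcp_rot'])
print('held',fit([c],t[0],t[1],t[2]+.0518,r=(.0255,.0295)))
print('hole',fit([c],.4795,-.006,.023,r=(.0293,.0298),w=.005))
E
```

```text
[ 0.47853901 -0.0059302   0.06364656] [ 1.79997767e+02 -7.40918302e-03  1.72109690e+02]
held (array([ 0.47915228, -0.0055458 ,  0.11544744,  0.02657527]), np.float64(116.70257552756132))
hole (array([ 0.48258183, -0.01030391,  0.023001  ,  0.0296857 ]), np.float64(49.54838843963206))
```

Scaled: 77 mm / 600 = 0.1283, 75 mm / 600 = 0.125.

Emit:
play_rows --linear '[[0,0,0.0333],[0,0,0.0583],[0,0,0.0783],[0,0,0.0933],[0,0,0.105],[0,0,0.1133],[0,0,0.12],[0,0,0.125],[0,0,0.1283],[0,0,0.1283]]' --rotation '[[0,0,0],[0,0,0],[0,0,0],[0,0,0],[0,0,0],[0,0,0],[0,0,0],[0,0,0],[0,0,0],[0,0,0]]'

```text
time_s: 23.1
tcp_pos: [0.4785, -0.0066, -0.0134]
tcp_rot: [-180.0, -0.0, 172.0]
contact_force: [0.0, -0.1, -0.0]
opening: 0.053
grip_force: 63.0
```

Scaled: -140 mm / 600 = -0.2333, -120 mm / 600 = -0.2.

Emit:
play_rows --linear '[[0,0,0],[0,0,0],[0,0,0],[0,0,0],[0,0,-0.0167],[0,0,-0.0667],[0,0,-0.1333],[0,0,-0.2],[0,0,-0.2333],[0,0,-0.2333],[0,0,-0.2333],[0,0,-0.2333]]' --rotation '[[0,0,0],[0,0,0],[0,0,0],[0,0,0],[0,0,0],[0,0,0],[0,0,0],[0,0,0],[0,0,0],[0,0,0],[0,0,0],[0,0,0]]' --claw 78

```text
time_s: 24.3
tcp_pos: [0.4778, -0.0064, 0.1257]
tcp_rot: [180.0, -0.1, 172.0]
contact_force: [-0.1, 0.2, 0.1]
opening: 0.0778
grip_force: 0.0
```

```bash
python3 - <<'E'
from fit import *
c=cam('wrist','wJ'); c['I']=cv2.GaussianBlur(c['pixels'],(0,0),.8).astype(float)
o=get_obs(); print(o['tcp_pos'],o['tcp_rot'])
for z in (.038,.05): print('placed',fit([c],.479,-.006,z,r=(.0255,.0295)))
print('redS',fit([c],.554,-.0163,.038,r=(.0255,.0295),w=.006))
E
```

```text
[ 0.4778212  -0.00642477  0.12566463] [ 1.79983820e+02 -1.27633627e-01  1.72038385e+02]
placed (array([ 0.47947407, -0.00663151,  0.0379998 ,  0.02587645]), np.float64(120.0))
placed (array([ 0.47461832, -0.00404368,  0.04999998,  0.02580304]), np.float64(115.51825596010127))
redS (array([ 0.55413769, -0.01594577,  0.03799959,  0.02562717]), np.float64(120.0))
```

Red is placed and the seated red hasn't moved. Next is the nearer orange.

Scaled: 281 mm / 600 = 0.4683, 50 mm / 600 = 0.0833, -58 degrees / 180 = -0.3222.

Emit:
play_rows --linear '[[0.0833,0.4683,0],[0.0833,0.4683,0],[0.0833,0.4683,0],[0.0833,0.4683,0],[0.0833,0.4683,0],[0.0833,0.4683,0],[0.0833,0.4683,0],[0.0833,0.4683,0],[0.0833,0.4683,0],[0.0833,0.4683,0],[0.0833,0.4683,0]]' --rotation '[[0,0,-0.3222],[0,0,-0.3222],[0,0,-0.3222],[0,0,-0.3222],[0,0,-0.3222],[0,0,-0.3222],[0,0,-0.3222],[0,0,-0.3222],[0,0,-0.3222],[0,0,-0.3222],[0,0,-0.3222]]'

```text
time_s: 25.45
tcp_pos: [0.468, 0.278, 0.1266]
tcp_rot: [180.0, -0.0, -130.1]
contact_force: [0.1, 0.1, 1.0]
opening: 0.0779
grip_force: 0.0
```

```bash
python3 - <<'E'
from fit import *
c=cam('wrist','wK'); c['I']=cv2.GaussianBlur(c['pixels'],(0,0),.8).astype(float)
o=get_obs(); print(o['tcp_pos'],o['tcp_rot'])
print('orN',fit([c],.468,.280,.027,r=(.0255,.0298)))
print('orF',fit([c],.4855,.3945,.027,r=(.0255,.0298)))
E
```

```text
[0.46801176 0.27812178 0.12670401] [ 1.79996932e+02 -3.21493097e-03 -1.30071933e+02]
orN (array([0.47049223, 0.28058491, 0.02699931, 0.02708595]), np.float64(118.6218962129475))
orF (array([0.48992179, 0.39297021, 0.0269999 , 0.02679893]), np.float64(116.88826562537851))
```

Scaled: 154 mm / 600 = 0.2567, 150 mm / 600 = 0.25.

Emit:
play_rows --linear '[[-0.005,0,0.0667],[-0.005,0,0.1333],[-0.005,0,0.1833],[-0.005,0,0.2083],[-0.005,0,0.2267],[-0.005,0,0.24],[-0.005,0,0.25],[-0.005,0,0.2567],[-0.005,0,0.2567]]' --rotation '[[0,0,0],[0,0,0],[0,0,0],[0,0,0],[0,0,0],[0,0,0],[0,0,0],[0,0,0],[0,0,0]]'

```text
time_s: 26.4
tcp_pos: [0.4698, 0.2809, -0.0273]
tcp_rot: [-180.0, -0.0, -130.0]
contact_force: [-0.0, 0.9, -0.0]
opening: 0.0781
grip_force: 0.0
```

Emit:
play_rows --linear '[[0,0,0],[0,0,0],[0,0,0],[0,0,0],[0,0,0],[0,0,0]]' --rotation '[[0,0,0],[0,0,0],[0,0,0],[0,0,0],[0,0,0],[0,0,0]]' --claw 50

```text
time_s: 27.0
tcp_pos: [0.4702, 0.281, -0.026]
tcp_rot: [-180.0, 0.1, -130.0]
contact_force: [-3.2, -2.4, 10.0]
opening: 0.0538
grip_force: 61.0
```

Scaled: -140 mm / 600 = -0.2333, -85 mm / 600 = -0.1417, 51 degrees / 180 = 0.2833.

Emit:
play_rows --linear '[[0,0,-0.0167],[0,0,-0.0667],[0,0,-0.125],[0.0417,-0.2333,-0.1417],[0.0417,-0.2333,-0.1417],[0.0417,-0.2333,-0.1417],[0.0417,-0.2333,-0.1417],[0.0417,-0.2333,-0.1417],[0.0417,-0.2333,-0.1417],[0.0417,-0.2333,-0.1417],[0.0417,-0.2333,-0.1417],[0.0417,-0.2333,-0.1417]]' --rotation '[[0,0,0],[0,0,0],[0,0,0],[0,0,0.2833],[0,0,0.2833],[0,0,0.2833],[0,0,0.2833],[0,0,0.2833],[0,0,0.2833],[0,0,0.2833],[0,0,0.2833],[0,0,0.2833]]'

```text
time_s: 28.2
tcp_pos: [0.561, 0.1719, 0.0579]
tcp_rot: [180.0, 0.0, 179.2]
contact_force: [-0.4, 0.0, -0.6]
opening: 0.0534
grip_force: 63.1
```

```bash
python3 - <<'E'
from fit import *
c=cam('wrist','wL'); c['I']=cv2.GaussianBlur(c['pixels'],(0,0),.8).astype(float)
o=get_obs(); t=np.array(o['tcp_pos']); print(t,o['tcp_rot'])
print('held',fit([c],t[0],t[1],t[2]+.053,r=(.0255,.0295)))
print('near hole',fit([c],.4903,.1735,.023,r=(.0293,.0298),w=.006))
E
```

```text
[0.56105134 0.17194805 0.05789986] [1.79999853e+02 1.29203657e-02 1.79176423e+02]
held (array([0.55950235, 0.17211995, 0.11089914, 0.02746903]), np.float64(118.51990237659922))
near hole (array([0.48984336, 0.17586287, 0.023001  , 0.0298    ]), np.float64(107.704701994146))
```

Scaled: 72 mm / 600 = 0.12, 70 mm / 600 = 0.1167.

Emit:
play_rows --linear '[[-0.0033,0,0.0333],[-0.0033,0,0.0583],[-0.0033,0,0.0767],[-0.0033,0,0.0917],[-0.0033,0,0.1017],[-0.0033,0,0.11],[-0.0033,0,0.1167],[-0.0033,0,0.12],[-0.0033,0,0.12]]' --rotation '[[0,0,0],[0,0,0],[0,0,0],[0,0,0],[0,0,0],[0,0,0],[0,0,0],[0,0,0],[0,0,0]]'

```text
time_s: 29.15
tcp_pos: [0.563, 0.1718, -0.0144]
tcp_rot: [180.0, -0.0, 179.0]
contact_force: [0.9, 0.2, -0.9]
opening: 0.0536
grip_force: 63.1
```

Scaled: -140 mm / 600 = -0.2333, -120 mm / 600 = -0.2.

Emit:
play_rows --linear '[[0,0,0],[0,0,0],[0,0,0],[0,0,0],[0,0,-0.0167],[0,0,-0.0667],[0,0,-0.1333],[0,0,-0.2],[0,0,-0.2333],[0,0,-0.2333],[0,0,-0.2333],[0,0,-0.2333]]' --rotation '[[0,0,0],[0,0,0],[0,0,0],[0,0,0],[0,0,0],[0,0,0],[0,0,0],[0,0,0],[0,0,0],[0,0,0],[0,0,0],[0,0,0]]' --claw 78

```text
time_s: 30.35
tcp_pos: [0.5624, 0.1717, 0.1245]
tcp_rot: [-180.0, -0.1, 179.0]
contact_force: [-0.6, 0.0, 0.2]
opening: 0.0782
grip_force: 0.0
```

```bash
python3 - <<'E'
from fit import *
c=cam('wrist','wM'); c['I']=cv2.GaussianBlur(c['pixels'],(0,0),.8).astype(float)
o=get_obs(); print(o['tcp_pos'],o['tcp_rot'])
for z in(.038,.05): print('placed',fit([c],.5615,.172,z,r=(.0255,.0295)))
print('near hole',fit([c],.4903,.1735,.023,r=(.0293,.0298),w=.006))
print('orF',fit([c],.4875,.394,.027,r=(.0255,.0298)))
E
```

```text
[0.56240541 0.17172397 0.1244587 ] [-1.79984197e+02 -1.34551263e-01  1.79038880e+02]
placed (array([0.56043159, 0.17043672, 0.03800086, 0.02731801]), np.float64(112.36951619313994))
placed (array([0.55728556, 0.17052296, 0.05000051, 0.02604245]), np.float64(112.80197399761933))
near hole (array([0.49066685, 0.17330882, 0.02299908, 0.02941011]), np.float64(88.31890683982836))
orF (array([0.48608592, 0.39160596, 0.02700033, 0.02637369]), np.float64(83.4735644338535))
```

Scaled: 220 mm / 600 = 0.3667, 80 mm / 600 = 0.1333, -49 degrees / 180 = -0.2722.

Emit:
play_rows --linear '[[0.1333,0.3667,0],[0.1333,0.3667,0],[0.1333,0.3667,0],[0.1333,0.3667,0],[0.1333,0.3667,0],[0.1333,0.3667,0],[0.1333,0.3667,0],[0.1333,0.3667,0],[0.1333,0.3667,0],[0.1333,0.3667,0]]' --rotation '[[0,0,-0.2722],[0,0,-0.2722],[0,0,-0.2722],[0,0,-0.2722],[0,0,-0.2722],[0,0,-0.2722],[0,0,-0.2722],[0,0,-0.2722],[0,0,-0.2722],[0,0,-0.2722]]'

```text
time_s: 31.4
tcp_pos: [0.4871, 0.3925, 0.1256]
tcp_rot: [180.0, -0.0, -132.1]
contact_force: [-0.3, -0.5, 1.1]
opening: 0.0778
grip_force: 0.0
```

```bash
python3 - <<'E'
from fit import *
c=cam('wrist','wN'); c['I']=cv2.GaussianBlur(c['pixels'],(0,0),.8).astype(float); A=load('wA')
o=get_obs(); print(o['tcp_pos'],o['tcp_rot'])
print('orF',fit([c],.4865,.393,.027,r=(.0255,.0298)),fit([c],.4865,.393,.027,r=(.0288,.0292)),fit([c,A],.4865,.393,(.02,.034),r=(.026,.0298)))
E
```

```text
[0.48703936 0.39261099 0.12568796] [ 1.79996532e+02 -3.40373171e-03 -1.32069810e+02]
orF (array([0.48682086, 0.39282985, 0.02700058, 0.02575371]), np.float64(118.63260380207151)) (array([0.48886558, 0.39232284, 0.02700085, 0.02901601]), np.float64(117.15782616208097)) (array([0.48562673, 0.39361675, 0.02808536, 0.02734467]), np.float64(236.77573545815505))
```

On target, with the height measured at 28 mm against 27 mm expected.

Scaled: 153 mm / 600 = 0.255, 150 mm / 600 = 0.25.

Emit:
play_rows --linear '[[0,0,0.0667],[0,0,0.1333],[0,0,0.1833],[0,0,0.2083],[0,0,0.2267],[0,0,0.24],[0,0,0.25],[0,0,0.255],[0,0,0.255]]' --rotation '[[0,0,0],[0,0,0],[0,0,0],[0,0,0],[0,0,0],[0,0,0],[0,0,0],[0,0,0],[0,0,0]]'

```text
time_s: 32.35
tcp_pos: [0.4869, 0.3932, -0.027]
tcp_rot: [-180.0, 0.0, -132.0]
contact_force: [0.4, 0.5, 0.2]
opening: 0.078
grip_force: 0.0
```

Emit:
play_rows --linear '[[0,0,0],[0,0,0],[0,0,0],[0,0,0],[0,0,0],[0,0,0]]' --rotation '[[0,0,0],[0,0,0],[0,0,0],[0,0,0],[0,0,0],[0,0,0]]' --claw 50

```text
time_s: 32.95
tcp_pos: [0.4871, 0.3933, -0.0258]
tcp_rot: [-180.0, 0.1, -132.0]
contact_force: [-3.3, -1.2, 9.0]
opening: 0.0533
grip_force: 61.3
```

Scaled: 161 mm / 600 = 0.2683, -149 mm / 600 = -0.2483, 49 degrees / 180 = 0.2722.

Emit:
play_rows --linear '[[0,0,-0.0167],[0,0,-0.0667],[0,0,-0.125],[0.2683,-0.2483,-0.1417],[0.2683,-0.2483,-0.1417],[0.2683,-0.2483,-0.1417],[0.2683,-0.2483,-0.1417],[0.2683,-0.2483,-0.1417],[0.2683,-0.2483,-0.1417],[0.2683,-0.2483,-0.1417],[0.2683,-0.2483,-0.1417],[0.2683,-0.2483,-0.1417]]' --rotation '[[0,0,0],[0,0,0],[0,0,0],[0,0,0.2722],[0,0,0.2722],[0,0,0.2722],[0,0,0.2722],[0,0,0.2722],[0,0,0.2722],[0,0,0.2722],[0,0,0.2722],[0,0,0.2722]]'

```text
time_s: 34.15
tcp_pos: [0.4899, 0.1743, 0.0579]
tcp_rot: [180.0, 0.0, 179.2]
contact_force: [0.2, 1.1, -1.3]
opening: 0.0534
grip_force: 62.9
```

```bash
python3 - <<'E'
from fit import *
c=cam('wrist','wO'); c['I']=cv2.GaussianBlur(c['pixels'],(0,0),.8).astype(float)
o=get_obs(); t=np.array(o['tcp_pos']); print(t,o['tcp_rot'])
print('held',fit([c],t[0],t[1],t[2]+.0528,r=(.0255,.0295)))
E
```

```text
[0.48983287 0.1742849  0.05776067] [1.79998462e+02 5.89748123e-03 1.79189554e+02]
held (array([0.49116229, 0.17554011, 0.11056103, 0.02712631]), np.float64(115.1102731637637))
```

Scaled: 72 mm / 600 = 0.12, 70 mm / 600 = 0.1167.

Emit:
play_rows --linear '[[0,0,0.0333],[0,-0.0017,0.0583],[0,-0.0017,0.0767],[0,-0.0017,0.0917],[0,-0.0017,0.1017],[0,-0.0017,0.11],[0,-0.0017,0.1167],[0,-0.0017,0.12],[0,-0.0017,0.12]]' --rotation '[[0,0,0],[0,0,0],[0,0,0],[0,0,0],[0,0,0],[0,0,0],[0,0,0],[0,0,0],[0,0,0]]'

```text
time_s: 35.1
tcp_pos: [0.4899, 0.1728, -0.0143]
tcp_rot: [-180.0, 0.0, 179.0]
contact_force: [-0.3, -0.6, -1.1]
opening: 0.0533
grip_force: 62.9
```

Scaled: -220 mm / 600 = -0.3667, -200 mm / 600 = -0.3333.

Emit:
play_rows --linear '[[0,0,0],[0,0,0],[0,0,0],[0,0,0],[0,0,-0.0167],[0,0,-0.0667],[0,0,-0.1333],[0,0,-0.2],[0,0,-0.2667],[0,0,-0.3333],[0,0,-0.3667],[0,0,-0.3667]]' --rotation '[[0,0,0],[0,0,0],[0,0,0],[0,0,0],[0,0,0],[0,0,0],[0,0,0],[0,0,0],[0,0,0],[0,0,0],[0,0,0],[0,0,0]]' --claw 78

```text
time_s: 36.3
tcp_pos: [0.491, 0.173, 0.2094]
tcp_rot: [180.0, 0.4, 179.0]
contact_force: [-0.0, 1.0, -0.3]
opening: 0.0779
grip_force: 0.0
```

Scaled: -160 mm / 600 = -0.2667, -95 mm / 600 = -0.1583.

Emit:
play_rows --linear '[[-0.1583,-0.1333,0],[-0.1583,-0.2667,0],[-0.1583,-0.2667,0],[-0.1583,-0.2667,0],[-0.1583,-0.2667,0],[-0.1583,-0.2667,0],[-0.1583,-0.2667,0],[-0.1583,-0.2667,0]]' --rotation '[[0,0,0],[0,0,0],[0,0,0],[0,0,0],[0,0,0],[0,0,0],[0,0,0],[0,0,0]]'

```text
time_s: 37.1
tcp_pos: [0.5818, 0.0124, 0.2057]
tcp_rot: [180.0, -0.0, 179.1]
contact_force: [0.7, -0.4, 0.0]
opening: 0.078
grip_force: 0.0
```

```bash
python3 shot.py wZ
```

```text
[0.5819 0.0123 0.2058] [180.     0.   179.13] 37.15 [-0.17  0.05 -0.25 -0.06  0.05  0.02]
board_orange [([340, 43, 433, 187], 0.61)]
purple_seated [([56, 110, 110, 163], 0.72)]
red_loose [([211, 47, 258, 105], 0.82)]
orange_loose_a [([362, 52, 420, 116], 0.93), ([359, 126, 409, 181], 0.86)]
```

View pics/wZ.png

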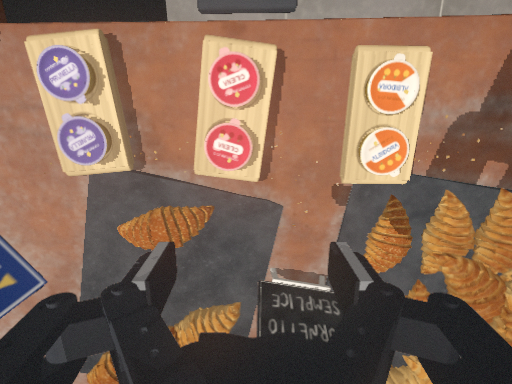

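All three boards now carry one kind each, purple at (65,75) and (82,140), red at (234,80) and (229,145), orange at (392,85) and (385,150). Every lid looks level and inside its recess.

```bash
python3 -c "
from station import *
print(finish_job())"
```

```text
the job is handed in; nothing more can be done
None
```

I handed the job in at about 37 s: each board now carries one kind of jam only, with cups in both recesses, checked in the last wrist-camera picture; the mug was never approached but was not in that picture.

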